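# Reset the hold-down screw of a drilling jig

### The job

The foot of the small steel drilling jig no longer reaches the offcut lying in its nest. Loosen the jam nut with its lever (counter-clockwise from above), turn the wing-headed adjuster screw clockwise until the foot bears on the offcut finger-tight (about 0.35 N m at the wing; it runs free at 0.22), then tighten the jam nut again to about 1.2 N m, which is 16 N at the lever's peg. Force neither of them, and leave the screw tin, sanding block and pine board where they are.

Things in the scene. Friction and masses are not known exactly. Their poses are not given: they have to be found in the camera images.
- jig: Fixed jig: steel base 125 x 130 x 12 mm, grey column at its back (+x), grey overhanging head, top 100 mm above the bench. Origin on the bench top (z = 3 mm) below the upright axis that adjuster, nut and foot share; z up, x from the open front to the column. An offcut lies in the nest on the base, its top 1.5-3 mm below the foot at the start. A drill bush on the head's +y side is no higher.
- jam_nut: Hex jam nut, 31 mm across flats, 104-117 mm above the bench, lever (12 mm wide, 106-114 mm high) along its -x. Origin on the axis at bench level. Counter-clockwise loosens. Start: clamp 14-90 N by chance; loose after 0.2-0.75 rad, then turns with 0.08 N m and stays put; stops +1.3/-1.0 rad. Once it bears, torque rises about 2 N m a rad; 1.2 N m = 80 N clamp. Where it bears differs each start.
- peg (a point): Centre of the top of the upright round steel peg at the lever's end: 12 mm in diameter, 75 mm from the axis, standing free from 115 to 138 mm above the bench (a collar 18 mm in diameter below it). At the start it stands on the jig's front right (-x, -y) side of the axis. It swings on a level circle; turning it does not turn the adjuster. Tightening is felt in full only while it moves.
- wing (a point): Middle of the adjuster's wing head, on the axis, 148 mm above the bench: an upright flat steel plate 40 mm long (along this point's x), 10 mm thick (along y), from 132 to 162 mm above the bench. It turns on the spot and does not rise. It is the top of the adjuster screw; grip it across its thickness.
- adjuster (a joint): Angle of the adjuster, 0 at the start, growing clockwise from above (range -0.5 to 2.4 rad). The tight nut locks it. Loose, it turns with a steady 0.22 N m of friction (which, once stopped, may act either way) and stays where it is left; each radian lowers the foot 4 mm. Once the foot bears, the torque rises above that by about 0.3 N m a radian (0.35 N m = 32 N at the foot).
- lock_washer: Round steel washer 40 mm in diameter under the jam nut, on the head's top. The nut presses it against the adjuster's shoulder; that clamp force is what locks the adjuster. Origin on the axis at bench level.
- screw_tin: Bystander: open grey tin of screws, 67 mm in diameter, 53 mm high. Origin at the centre of its underside.
- sanding_block: Bystander: brown sanding block 63 x 112 x 32 mm. Origin at the centre of its underside.
- pine_board: Bystander: short pale pine board, 60 x 200 x 20 mm, lying flat. Origin at the centre of its underside.
- collar: Steel collar on the axis that carries the adjuster screw with its wing head (see point wing). Origin on the axis at bench level.
- quill: Steel plunger, 15 mm in diameter, under the head on the axis; it carries the sprung foot (20 mm in diameter, spring about 20 N per mm, gives way up to 6 mm) that is to bear on the offcut. The adjuster drives it straight down, 4 mm a radian. Origin on the axis, at bench level at the start.
Not all that is in view belongs to the job. There is more than one size of the jig; the one meant has the size given above.

How it is judged:
By the outcome, as a careful person would: the job done as asked, in the order asked, and still so for the second after the job is handed in, with the robot touching nothing.
It also fails if it takes over 64 s, if anything falls off the work surface, if the arm or the gripper's body presses on something with over 40 N, if the wrist force passes 120 N, or if a joint passes its speed limit or range.

### The arm

A 6-joint arm with a two-finger parallel gripper is mounted at the origin on a cart in front of the work surface, level with it; the furniture and walls round the work are solid. World frame = base frame: x ahead of the robot, y to its left, z up, the work surface at z = 0. Lengths are in mm, angles in rad, forces in N, time in s.
With the tool pointing down it reaches from about 275 to 850 mm from the base axis. Payload 19 kg.
Tool frame: the origin (TCP) lies at the very end of the fingers, on their centre line; the grasp point (between the pads) lies behind it (bot.grip_point_offset is the z of the grasp point in the tool frame, in mm); z points along the fingers, y is the line along which they close (so a half turn about z gives the same grasp; the last joint's range is limited). The gripper opens to 85 mm and grips with 20 to 120 N. Pads are 22 mm wide; open, the fingers measure 114 mm over their backs; the gripper's body (76 mm by 85 mm) begins 54 mm behind the grasp point. The pads swing forward as they close: fully open they stand 13 mm farther back than shut.
Start: joints at [-1.251, 0.15, 1.437, -0, 1.554, -0.134], TCP at [252.04, -516.78, 195.867] pointing down, gripper open.
Joint ranges: [-2.8, 2.8], [-0.68, 2.1], [0.12, 2.68], [-1.39, 4.53], [0.16, 2.79], [-2.81, 2.81]. Speed limits (rad/s): [1.89, 1.89, 2.22, 3.01, 3.01, 3.01].

### API

Orientations are given as a 3x3 rotation matrix whose columns are the frame's x, y, z axes.
In Python, from bench import bot, cams gives the robot as it stands.
- The arm moves only by the tool play_rows, never from a script. Its arguments are lists of equal length, an entry for each row: "dp": the shift along the tool's x, y, z normalised to -1 to 1, where 1 is 25 cm, a list of three; "rotation": the turn, a rotation vector about the tool's x, y, z normalised to -1 to 1, where 1 is pi rad, a list of three. In form: {"dp": [[tx, ty, tz], ...], "rotation": [[wx, wy, wz], ...]}. A call has 1 to 12 rows; each row is the pose to reach, as a shift and turn from the pose commanded when the call began, along the tool's axes at that moment, turning the shorter way round; what a row does not reach only later rows make up. A row lasts 1/8 s, in which the tool goes at most 62.5 mm and 10.7 degrees, less where a joint would pass 70% of its speed; a pose out of reach is approached as far as the arm can. A call with a number of a shift or a turn outside -1 to 1 is refused whole. A call with a gripper value outside its range is refused whole. "hand" is the opening, from 0 (shut) to 1 (fully open), set as the call begins (left out, the last holds). The fingers move at their own pace and stop on an object; "squeeze" is the grip in N (left out, the last holds). Time passes only in rows, so rows that repeat a pose let the fingers close. It gives the time, the measured TCP pose, the force, the opening and the grip force at its end, in the units of the state.
- bot.sense(): the state, without advancing time (a new reading comes with each control period).
- cams.read_camera(name): name is "scene" or "top" or "wrist"; returns the picture (480x640x3 uint8, red, green, blue); there is no depth.
- cams.camera_model(name): a dict with "fx", "fy", "cx", "cy" (pixels), "R" (3x3) and "t" (3): a world point X has camera coordinates R X + t. Camera axes: x right, y down, z forward; pixel columns grow to the right and rows downward; lengths in mm; the calibration is good to about 2 mm. A picture is of the moment at which its call begins: read the wrist's pose just before it. camera_model takes no time and is no camera call; for the wrist camera it gives the pose at the moment of the call.
- bot.close_job(): hands the job in; it is judged then, once.
The state is a dict: "time_s": time; "qpos": joint angles; "joint_vel": joint speeds; "tau": joint torques, N m; "ee_pos": TCP position; "eef_rot": TCP orientation; "wrist_force": force on the tool from outside, world axes, zero at the start; "moment": the same for the moment, N m; "gripper_width": opening from 0.0 (shut) to 1.0 (fully open); "finger_force": force on a finger pad.
Only numpy, scipy, OpenCV 4.12 (cv2) and the standard library are available. Lean on these libraries where they do the work, as an engineer would, in place of code of your own. Each camera call takes 0.05 s, during which the arm holds its last target. There are 200 camera calls.

## Working session

There is one attempt and no reset: what is moved stays moved. The work goes in short steps, Python scripts to look and compute and a tool call to move; the robot and the scene stay as the last step left them, time stands still between calls to the robot, and variables do not carry over. Pictures are saved under pics/ and viewed, at most 10 in all, crops included, and the job is handed in when it is done.

Besides the shell and the picture viewer there is one more tool, called after "Request:" as name(argument=value, ...) on one line, values as JSON. play_rows: Moves the arm, as the interface text tells. Scaled input: -1 to 1 covers 25 cm each way for a shift and pi rad each way for a turn. Its arguments: {"type":"object","properties":{"dp":{"type":"array","items":{"type":"array","items":{"type":"number","minimum":-1,"maximum":1}}},"rotation":{"type":"array","items":{"type":"array","items":{"type":"number","minimum":-1,"maximum":1}}},"hand":{"type":"number"},"squeeze":{"type":"number"}},"required":["dp","rotation"]}

```bash
mkdir -p pics; ls; python3 - <<'E'
from bench import bot,cams
import cv2,numpy as np
for n in("scene","top"):
    im=cams.read_camera(n); cv2.imwrite(f"pics/{n}0.png",im[:,:,::-1]); m=cams.camera_model(n); print(n,{k:np.round(v,3).tolist() for k,v in m.items()})
print(bot.sense(),bot.grip_point_offset)
E
```

```text
pics
scene {'fx': 569.42, 'fy': 569.42, 'cx': 318.3, 'cy': 237.708, 'R': [[-0.747, -0.664, 0.01], [-0.452, 0.498, -0.74], [0.487, -0.557, -0.673]], 't': [646.974, 147.384, 1061.837]}
top {'fx': 529.996, 'fy': 529.996, 'cx': 309.318, 'cy': 238.522, 'R': [[0.011, -1.0, 0.001], [-0.996, -0.011, -0.085], [0.085, -0.0, -0.996]], 't': [362.514, 533.11, 1101.628]}
{'time_s': 0.1, 'qpos': array([-1.25099900e+00,  1.50935095e-01,  1.43794914e+00, -9.40029442e-06,
        1.55376187e+00, -1.34027380e-01]), 'joint_vel': array([ 0.00067605, -0.00270732, -0.00203622,  0.00077457,  0.00157672,
        0.00058799]), 'tau': array([ 7.31162931e-03, -7.14385915e+01, -5.71792674e+01, -1.78776963e-05,
        7.11223518e-03, -5.42015925e-05]), 'ee_pos': array([ 251.97119376, -516.57998334,  195.34522539]), 'eef_rot': array([[ 8.98776854e-01,  4.38406263e-01, -3.40102203e-04],
       [ 4.38406376e-01, -8.98776310e-01,  9.97091462e-04],
       [ 1.31455339e-04, -1.04526570e-03, -9.99999445e-01]]), 'wrist_force': array([ 0.25492049,  0.36251159, -0.31818417]), 'moment': array([-0.08841505, -0.00130178, -0.0132904 ]), 'finger_force': 0.0, 'gripper_width': 1.0046335142831428} -18.700000000000003
```

View pics/scene0.png

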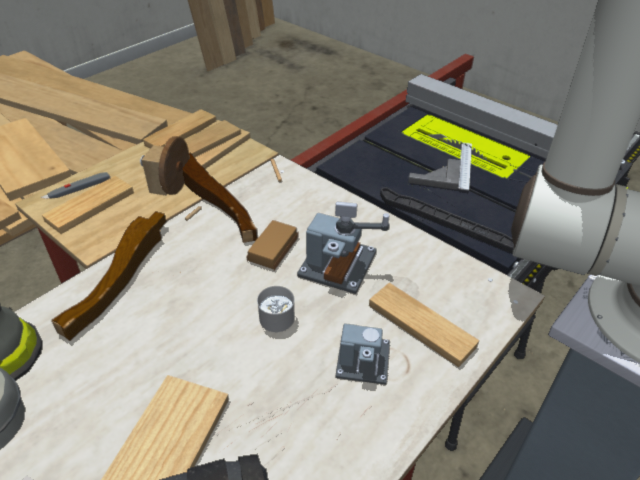

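View pics/top0.png

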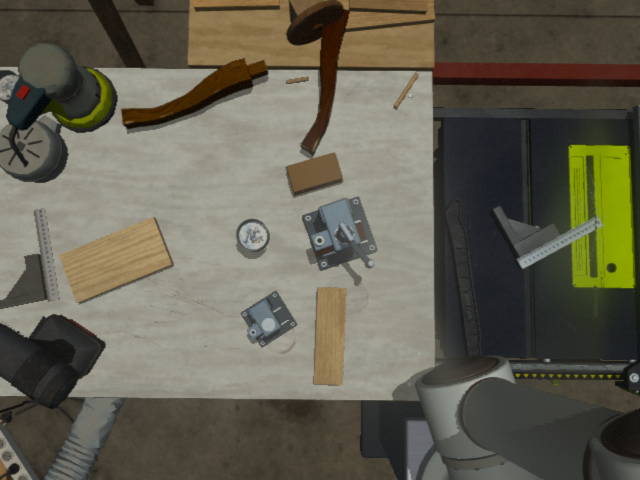

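Jig candidates in the top view are (339,233) and (269,320). The first fits: its base is about 60 px, or about 125 mm, and it has the wing and the lever with peg. The second has a base of about 42 px and no wing. I'll confirm with one enlarged crop.

```bash
cat > h.py <<'E'
import numpy as np,cv2
from bench import bot,cams
def ray(n,u,v,z,m=None):
    m=m or cams.camera_model(n);R=np.array(m["R"]);t=np.array(m["t"])
    d=R.T@np.array([(u-m["cx"])/m["fx"],(v-m["cy"])/m["fy"],1]);c=-R.T@t
    return c+d*(z-c[2])/d[2]
def proj(n,X,m=None):
    m=m or cams.camera_model(n);p=np.array(m["R"])@X+m["t"]
    return np.array([m["fx"]*p[0]/p[2]+m["cx"],m["fy"]*p[1]/p[2]+m["cy"]])
E
python3 - <<'E'
from h import *
a=cv2.imread("pics/top0.png")[190:290,290:390];b=cv2.imread("pics/scene0.png")[195:295,295:395]
cv2.imwrite("pics/c1.png",np.hstack([cv2.resize(x,(400,400),interpolation=cv2.INTER_CUBIC) for x in(a,b)]))
E
```

```text
(no output)
```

View pics/c1.png

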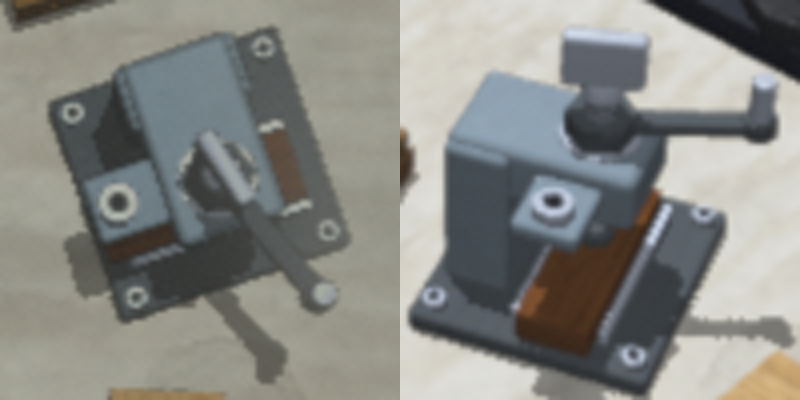

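This confirms the large jig. In the crop the wing's top edge runs (205,135)–(245,198), the peg top is at (323,294), and the wing runs nearly along the lever.

```bash
python3 - <<'E'
from h import *
print("depth top",[ (np.array(cams.camera_model('top')['R'])@np.array([480,-60,z])+cams.camera_model('top')['t'])[2] for z in(0,150)])
T=lambda a,b,z:ray("top",a/4+290,b/4+190,z)
S=lambda a,b,z:ray("scene",(a-400)/4+295,b/4+195,z)
w=T(225,167,165);p=T(323,294,141);print("wing",w,"ends",T(205,135,165),T(245,198,165),"peg",p,np.linalg.norm(w-p))
print("scene wing",S(605,58,151),"peg",S(765,80,141))
v=(p-w);print(np.arctan2(v[1],v[0]))
for c in[(72,112),(262,47),(328,230),(136,297)]:print(T(*c,15))
for nm,uv in dict(tin=(252,237),san=(314,174),board=(330,336)).items():print(nm,ray("top",*uv,30))
E
```

```text
depth top [np.float64(1142.4009293660395), np.float64(992.9428661446563)]
wing [530.32760765 300.01073018 165.        ] ends [545.14135048 309.36253348 165.        ] [516.01601993 290.6847152  165.        ] peg [472.94171863 251.74775746 141.        ] 78.73026605966312
scene wing [528.5337234  304.01240591 151.        ] peg [471.01421494 256.85797929 141.        ]
-2.4423321153370816
[573.85840424 371.59826119  15.        ]
[610.12444244 269.9600658   15.        ]
[512.01825511 234.43606852  15.        ]
[475.20704168 336.48285641  15.        ]
tin [530.38920714 489.0973003   30.        ]
san [666.44885926 359.82636794  30.        ]
board [326.03746202 323.19937855  30.        ]
```

Request:
play_rows(dp=[[1,-1,-0.4],[1,-1,-0.4],[1,-1,-0.4],[1,-1,-0.4],[1,-1,-0.4],[1,-1,-0.4],[1,-1,-0.4]], rotation=[[0,0,-0.35],[0,0,-0.35],[0,0,-0.35],[0,0,-0.35],[0,0,-0.35],[0,0,-0.35],[0,0,-0.35]], hand=1, squeeze=50)

```text
time_s: 0.98
ee_pos: [368.1, -179.9, 297.2]
eef_rot: [[0.011, 1.0, 0.002], [1.0, -0.011, -0.001], [-0.001, 0.002, -1.0]]
wrist_force: [-0.3, -0.3, -0.2]
gripper_width: 0.997
finger_force: 0.0
```

Request:
play_rows(dp=[[1,0.5,0],[1,0.5,0],[1,0.5,0],[1,0.5,0],[1,0.5,0],[1,0.5,0],[1,0.5,0]], rotation=[[0,0,-0.35],[0,0,-0.35],[0,0,-0.35],[0,0,-0.35],[0,0,-0.35],[0,0,-0.35],[0,0,-0.35]])

```text
time_s: 1.85
ee_pos: [496.6, 64.7, 295.1]
eef_rot: [[-0.882, 0.471, -0.001], [0.471, 0.882, -0.0], [0.001, -0.001, -1.0]]
wrist_force: [0.5, 0.1, 0.2]
gripper_width: 0.997
finger_force: 0.0
```

Request:
play_rows(dp=[[0.35,0.82,0],[0.35,0.82,0],[0.35,0.82,0],[0.35,0.82,0],[0.35,0.82,0],[0.35,0.82,0],[0.35,0.82,0],[0.35,0.82,0]], rotation=[[0,0,-0.35],[0,0,-0.35],[0,0,-0.35],[0,0,-0.35],[0,0,-0.35],[0,0,-0.35],[0,0,-0.35],[0,0,-0.35]])

```text
time_s: 2.85
ee_pos: [515.7, 286.7, 295.9]
eef_rot: [[-0.823, -0.568, -0.0], [-0.568, 0.823, 0.0], [0.0, 0.0, -1.0]]
wrist_force: [-0.3, -0.6, 0.3]
gripper_width: 1.001
finger_force: 0.0
```

```bash
python3 - <<'E'
from h import *
m=cams.camera_model("wrist");im=cams.read_camera("wrist");cv2.imwrite("pics/w1.png",im[:,:,::-1])
np.save("w1.npy",m,allow_pickle=True)
s=bot.sense();print(s["qpos"],s["ee_pos"],s["wrist_force"],s["moment"],s["time_s"])
for X in([529.5,301.5,165],[472,254,141]):print(proj("wrist",np.array(X),m))
E
```

```text
[ 3.77055098e-01  1.70457041e-01  1.21547525e+00  7.16422877e-05
  1.75570780e+00 -1.79898886e+00] [515.67082683 286.83638631 295.89799095] [-0.17227574 -0.09483065  0.51834529] [-0.00919934  0.03717698  0.02735339] 2.9
[317.31115559 234.31388343]
[309.81571713 144.43008747]
```

View pics/w1.png

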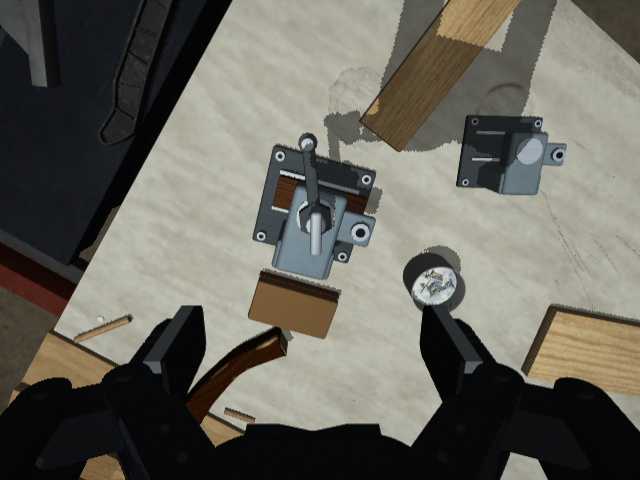

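The wrist view shows the wing at about (316,234) and the peg top at about (308,142). Both are within 3 px of the prediction. I'll take one enlarged crop for the wing's angle.

```bash
python3 - <<'E'
import cv2
a=cv2.imread("pics/w1.png")[130:270,260:400];cv2.imwrite("pics/c2.png",cv2.resize(a,None,fx=4,fy=4,interpolation=cv2.INTER_CUBIC))
E
```

```text
(no output)
```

View pics/c2.png

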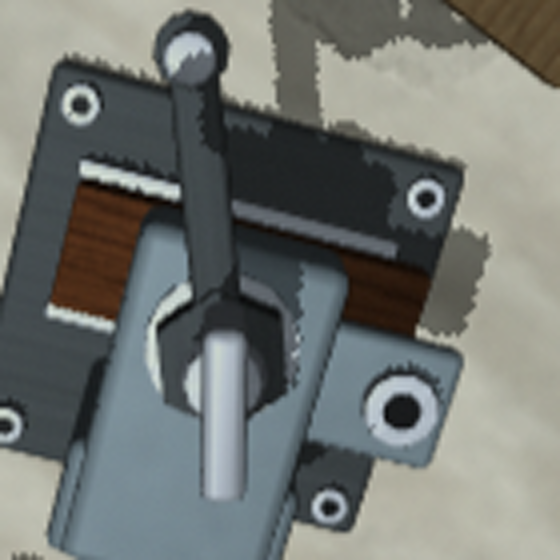

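```bash
python3 - <<'E'
from h import *
m=np.load("w1.npy",allow_pickle=True).item()
w=lambda u,v,z:ray("wrist",u/4+260,v/4+130,z,m)
W=w(223,415,165);P=w(188,54,141);e=w(223,332,165)-w(223,498,165);print(W,P,np.arctan2(e[1],e[0]),P-W,np.linalg.norm((P-W)[:2]),np.arctan2(*(P-W)[1::-1]))
E
```

```text
[529.84681223 300.09027785 165.        ] [472.73817029 251.54263941 141.        ] -2.5355138230759984 [-57.10864193 -48.54763844 -24.        ] 74.95512111841101 -2.4370447866032974
```

Request:
play_rows(dp=[[0.222,-0.019,0.2],[0.222,-0.019,0.4],[0.222,-0.019,0.5],[0.222,-0.019,0.6],[0.222,-0.019,0.7],[0.222,-0.019,0.7],[0.222,-0.019,0.7],[0.222,-0.019,0.7]], rotation=[[0,0,-0.032],[0,0,-0.032],[0,0,-0.032],[0,0,-0.032],[0,0,-0.032],[0,0,-0.032],[0,0,-0.032],[0,0,-0.032]], hand=0.5)

```text
time_s: 3.9
ee_pos: [473.3, 251.8, 122.1]
eef_rot: [[-0.758, -0.652, 0.002], [-0.652, 0.758, 0.001], [-0.002, -0.001, -1.0]]
wrist_force: [0.0, 0.7, 0.3]
gripper_width: 0.497
finger_force: 0.0
```

```bash
python3 - <<'E'
from h import *
s=bot.sense();print(s["qpos"],s["ee_pos"],s["eef_rot"],s["wrist_force"],s["moment"],s["time_s"])
cv2.imwrite("pics/s2.png",cams.read_camera("wrist")[:,:,::-1])
E
```

```text
[ 3.45138802e-01  1.05098676e-01  1.63891979e+00  1.12805019e-04
  1.39587749e+00 -1.93635803e+00] [473.25215385 251.8030845  122.13277415] [[-7.57916556e-01 -6.52349649e-01  1.55905655e-03]
 [-6.52349490e-01  7.57917992e-01  6.78571454e-04]
 [-1.62430286e-03 -5.02749204e-04 -9.99998554e-01]] [0.01415962 0.74689687 0.32191432] [ 0.00525421 -0.00805115 -0.00823069] 3.9
```

View pics/s2.png

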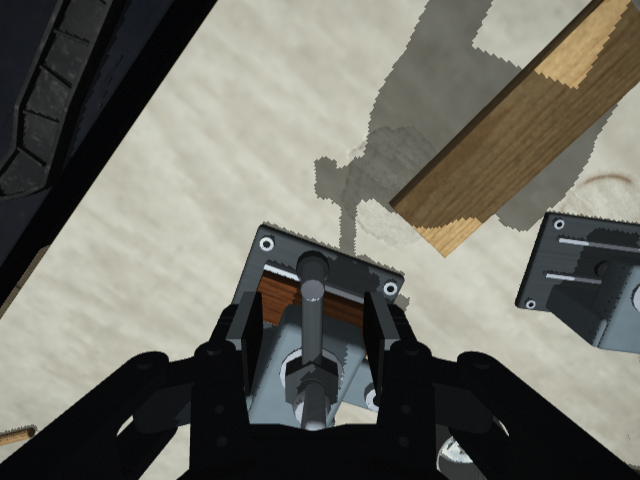

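The peg (312,290) stands centred between the pads (245 and 380). Closing.

Request:
play_rows(dp=[[0,0,0],[0,0,0],[0,0,0],[0,0,0],[0,0,0]], rotation=[[0,0,0],[0,0,0],[0,0,0],[0,0,0],[0,0,0]], hand=0, squeeze=50)

```text
time_s: 4.58
ee_pos: [472.7, 251.6, 120.9]
eef_rot: [[-0.757, -0.653, -0.0], [-0.653, 0.757, 0.0], [0.0, 0.0, -1.0]]
wrist_force: [-0.3, -0.2, 0.5]
gripper_width: 0.001
finger_force: 0.0
```

```bash
cat >> h.py <<'E'
A=np.array([529.8,300.1])
def st():
    s=bot.sense();R=s["eef_rot"];p=s["ee_pos"];d=p[:2]-A;r=np.hypot(*d);f=s["wrist_force"];t=np.array([-d[1],d[0]])/r
    print("t",round(s["time_s"],2),"pos",p.round(1),"psi",round(np.arctan2(R[1,0],R[0,0]),4),"th",round(np.arctan2(d[1],d[0]),4),"r",round(r,1),"Ft",round(f[:2]@t,2),"Fr",round(f[:2]@d/r,2),"Fz",round(f[2],1),"M",s["moment"].round(3),"q6",round(s["qpos"][5],2),"ff",s["finger_force"],"w",s["gripper_width"])
def arc(a,n=1,r=75.,face=0):
    "dp rows for arc of a rad ccw, tool x radial outward, from current"
    for k in range(1,n+1):
        b=a*k/n;print([round(r*(np.cos(b)-1)/250,4),round(-r*np.sin(b)/250,4),0],round(-b/np.pi,4))
E
python3 -c "
from h import *
st();arc(.24,6)"
```

```text
t 4.58 pos [472.7 251.6 120.9] psi -2.4302 th -2.4378 r 74.9 Ft -0.02 Fr 0.34 Fz 0.5 M [ 0.066  0.017 -0.023] q6 -1.94 ff 0.0 w 0.0005010053107705411
[np.float64(-0.0002), np.float64(-0.012), 0] -0.0127
[np.float64(-0.001), np.float64(-0.024), 0] -0.0255
[np.float64(-0.0022), np.float64(-0.0359), 0] -0.0382
[np.float64(-0.0038), np.float64(-0.0478), 0] -0.0509
[np.float64(-0.006), np.float64(-0.0596), 0] -0.0637
[np.float64(-0.0086), np.float64(-0.0713), 0] -0.0764
```

```bash
python3 - <<'E'
from h import *
a=cams.read_camera("wrist")[200:440,200:440,::-1];b=cams.read_camera("scene")[160:280,280:400,::-1]
cv2.imwrite("pics/c3.png",np.hstack([cv2.resize(x,(400,400),interpolation=cv2.INTER_CUBIC) for x in(a,b)]))
E
```

```text
(no output)
```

View pics/c3.png

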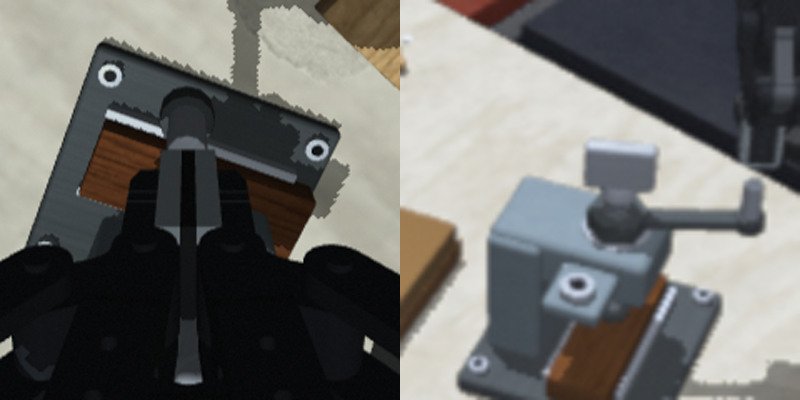

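```bash
python3 - <<'E'
from h import *
s=bot.sense();p=s["ee_pos"];z=s["eef_rot"][:,2]
for n,f in(("scene",lambda q:((q[0]-280)/.3+400,(q[1]-160)/.3)),("wrist",lambda q:((q[0]-200)/.6,(q[1]-200)/.6))):
    for nm,X in(("tcp",p),("tcp+20",p-20*z),("pegtop",np.array([472.7,251.5,141])),("pegbase",np.array([472.7,251.5,118]))):print(n,nm,np.round(f(proj(n,X))))
m=cams.camera_model("wrist");print(-np.array(m["R"]).T@m["t"],np.array(m["R"])[2])
E
```

```text
scene tcp [754. 205.]
scene tcp+20 [757. 178.]
scene pegtop [757. 177.]
scene pegbase [754. 209.]
wrist tcp [187. 124.]
wrist tcp+20 [187. 153.]
wrist pegtop [187. 153.]
wrist pegbase [187. 120.]
[412.99880656 199.99570965 299.58889616] [ 0.23254235  0.20155065 -0.95147328]
```

The scene crop shows the fingertips at (760,165), just above the peg top at (755,182). They stop about 20 mm higher than the nominal TCP, so they shut over the peg. I'll open, lower 14 mm and close. A width of about 0.14 means the peg, about 0.21 the collar.

Request:
play_rows(dp=[[0,0,0],[0,0,0],[0,0,0],[0,0,0.03],[0,0,0.056],[0,0,0.056]], rotation=[[0,0,0],[0,0,0],[0,0,0],[0,0,0],[0,0,0],[0,0,0]], hand=0.5)

```text
time_s: 5.42
ee_pos: [472.3, 251.5, 106.1]
eef_rot: [[-0.757, -0.653, -0.001], [-0.653, 0.757, -0.0], [0.001, 0.001, -1.0]]
wrist_force: [-0.3, 0.5, 0.5]
gripper_width: 0.498
finger_force: 0.0
```

Request:
play_rows(dp=[[0,0,0],[0,0,0],[0,0,0],[0,0,0]], rotation=[[0,0,0],[0,0,0],[0,0,0],[0,0,0]], hand=0, squeeze=50)

```text
time_s: 5.92
ee_pos: [472.7, 251.7, 107.0]
eef_rot: [[-0.757, -0.653, 0.0], [-0.653, 0.757, 0.0], [-0.0, 0.0, -1.0]]
wrist_force: [-0.8, -0.2, 0.1]
gripper_width: 0.002
finger_force: 0.0
```

```bash
python3 -c "
from h import *
st()"
```

```text
t 5.92 pos [472.7 251.7 107. ] psi -2.4302 th -2.4377 r 74.8 Ft -0.38 Fr 0.71 Fz 0.1 M [0.025 0.039 0.027] q6 -1.94 ff 0.0 w 0.0019489946025717769
```

Request:
play_rows(dp=[[0,0,0],[0,0,0],[0,0,0],[0,0,0.03],[0,0,0.05],[0,0,0.05]], rotation=[[0,0,0],[0,0,0],[0,0,0],[0,0,0],[0,0,0],[0,0,0]], hand=0.5)

```text
time_s: 6.68
ee_pos: [472.4, 251.5, 93.8]
eef_rot: [[-0.757, -0.653, -0.001], [-0.653, 0.757, -0.0], [0.001, 0.0, -1.0]]
wrist_force: [-0.2, -0.3, 0.6]
gripper_width: 0.501
finger_force: 0.0
```

```bash
python3 - <<'E'
from h import *
st()
a=cams.read_camera("wrist")[200:440,200:440,::-1];b=cams.read_camera("scene")[140:260,300:420,::-1]
cv2.imwrite("pics/c4.png",np.hstack([cv2.resize(x,(400,400),interpolation=cv2.INTER_CUBIC) for x in(a,b)]))
E
```

```text
t 6.67 pos [472.4 251.5  93.8] psi -2.4302 th -2.4393 r 75.2 Ft 0.07 Fr 0.37 Fz 0.6 M [-0.037  0.042 -0.034] q6 -1.94 ff 0.0 w 0.5009197242133199
```

View pics/c4.png

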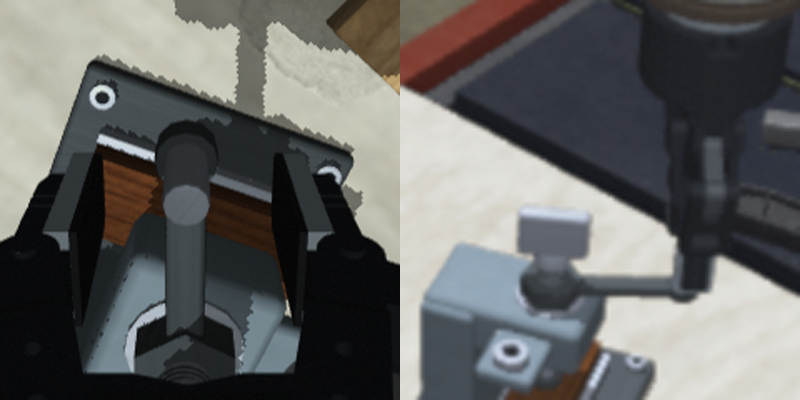

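In the wrist half, the pads' tips (y≈155) now reach well below the peg top (187,205). Closing.

Request:
play_rows(dp=[[0,0,0],[0,0,0],[0,0,0],[0,0,0]], rotation=[[0,0,0],[0,0,0],[0,0,0],[0,0,0]], hand=0, squeeze=50)

```text
time_s: 7.28
ee_pos: [472.8, 251.6, 94.7]
eef_rot: [[-0.757, -0.653, 0.0], [-0.653, 0.757, 0.0], [-0.0, -0.0, -1.0]]
wrist_force: [-1.2, -1.2, 4.6]
gripper_width: 0.101
finger_force: 48.9
```

```bash
python3 -c "
from h import *
st();arc(.24,6)"
```

```text
t 7.28 pos [472.8 251.6  94.7] psi -2.4302 th -2.4368 r 74.8 Ft 0.16 Fr 1.73 Fz 4.6 M [-0.289  0.178 -0.04 ] q6 -1.94 ff 48.897167444229126 w 0.10073077916211233
[np.float64(-0.0002), np.float64(-0.012), 0] -0.0127
[np.float64(-0.001), np.float64(-0.024), 0] -0.0255
[np.float64(-0.0022), np.float64(-0.0359), 0] -0.0382
[np.float64(-0.0038), np.float64(-0.0478), 0] -0.0509
[np.float64(-0.006), np.float64(-0.0596), 0] -0.0637
[np.float64(-0.0086), np.float64(-0.0713), 0] -0.0764
```

Gripped. Loosening counter-clockwise.

Request:
play_rows(dp=[[0,-0.012,0],[-0.001,-0.024,0],[-0.002,-0.036,0],[-0.004,-0.048,0],[-0.006,-0.06,0],[-0.0085,-0.071,0]], rotation=[[0,0,-0.013],[0,0,-0.025],[0,0,-0.038],[0,0,-0.051],[0,0,-0.064],[0,0,-0.076]])

```text
time_s: 8.02
ee_pos: [486.1, 239.4, 95.4]
eef_rot: [[-0.581, -0.814, 0.0], [-0.814, 0.581, -0.0], [-0.0, -0.0, -1.0]]
wrist_force: [-5.6, -4.8, 15.8]
gripper_width: 0.099
finger_force: 50.1
```

```bash
python3 -c "
from h import *
st()"
```

```text
t 8.03 pos [486.1 239.4  95.4] psi -2.1902 th -2.1952 r 74.8 Ft -1.8 Fr 7.16 Fz 15.8 M [-0.793  1.088  0.057] q6 -2.21 ff 50.097423791885376 w 0.09865747362075637
```

```bash
python3 -c "
from h import *
arc(.4,8)"
```

```text
[np.float64(-0.0004), np.float64(-0.015), 0] -0.0159
[np.float64(-0.0015), np.float64(-0.03), 0] -0.0318
[np.float64(-0.0034), np.float64(-0.0448), 0] -0.0477
[np.float64(-0.006), np.float64(-0.0596), 0] -0.0637
[np.float64(-0.0093), np.float64(-0.0742), 0] -0.0796
[np.float64(-0.0134), np.float64(-0.0887), 0] -0.0955
[np.float64(-0.0182), np.float64(-0.1029), 0] -0.1114
[np.float64(-0.0237), np.float64(-0.1168), 0] -0.1273
```

Request:
play_rows(dp=[[0,-0.015,-0.006],[-0.0015,-0.03,-0.006],[-0.0035,-0.045,-0.006],[-0.006,-0.06,-0.006],[-0.009,-0.074,-0.006],[-0.0135,-0.089,-0.006],[-0.018,-0.103,-0.006],[-0.0235,-0.117,-0.006]], rotation=[[0,0,0],[0,0,0],[0,0,0],[0,0,0],[0,0,0],[0,0,0],[0,0,0],[0,0,0]])

```text
time_s: 9.02
ee_pos: [513.9, 228.3, 96.9]
eef_rot: [[-0.582, -0.813, 0.002], [-0.813, 0.582, 0.002], [-0.003, -0.0, -1.0]]
wrist_force: [-1.7, 7.9, 7.5]
gripper_width: 0.102
finger_force: 50.4
```

```bash
python3 -c "
from h import *
st()"
```

```text
t 9.03 pos [513.9 228.3  96.9] psi -2.1915 th -1.7885 r 73.6 Ft -3.39 Fr -7.39 Fz 7.5 M [ 1.587 -0.16  -0.025] q6 -2.24 ff 50.35529136657715 w 0.10219252555702839
```

Request:
play_rows(dp=[[-0.007,-0.014,0],[-0.014,-0.028,0],[-0.021,-0.04,0],[-0.021,-0.04,0]], rotation=[[0,0,0],[0,0,0],[0,0,0],[0,0,0]])

```text
time_s: 9.52
ee_pos: [525.6, 227.1, 97.4]
eef_rot: [[-0.582, -0.814, 0.003], [-0.814, 0.582, 0.003], [-0.004, -0.001, -1.0]]
wrist_force: [-2.9, 3.9, 19.2]
gripper_width: 0.105
finger_force: 51.9
```

```bash
python3 -c "
from h import *
st()"
```

```text
t 9.53 pos [525.6 227.1  97.4] psi -2.1914 th -1.6288 r 73.1 Ft -3.08 Fr -3.71 Fz 19.2 M [0.353 0.644 0.299] q6 -2.25 ff 51.85220718383789 w 0.10458343105652673
```

Request:
play_rows(dp=[[0,0,0],[0,0,0],[0,0,0],[0,0,-0.2],[0,0,-0.4],[0,0,-0.4],[0,0,-0.4]], rotation=[[0,0,0],[0,0,0],[0,0,0],[0,0,0],[0,0,0],[0,0,0],[0,0,0]], hand=0.5)

```text
time_s: 10.4
ee_pos: [524.1, 225.7, 195.4]
eef_rot: [[-0.582, -0.813, -0.001], [-0.813, 0.582, -0.0], [0.0, 0.0, -1.0]]
wrist_force: [-0.5, -0.4, -0.8]
gripper_width: 0.5
finger_force: 0.0
```

```bash
python3 - <<'E'
from h import *
st()
s=bot.sense();R=s["eef_rot"];d=R.T@(np.array([*A,s["ee_pos"][2]])-s["ee_pos"]);print("to axis dp",d/250,"turn",-(-2.536-np.arctan2(R[1,0],R[0,0]))/np.pi)
E
```

```text
t 10.4 pos [524.1 225.7 195.4] psi -2.1915 th -1.6467 r 74.6 Ft -0.47 Fr 0.41 Fz -0.8 M [-0.003 -0.002  0.008] q6 -2.25 ff 0.0 w 0.4999373102604372
to axis dp [-2.55156651e-01  1.54619634e-01 -3.92296619e-05] turn 0.10965387354958189
```

Request:
play_rows(dp=[[-0.128,0.077,0],[-0.255,0.155,0],[-0.255,0.155,0],[-0.255,0.155,0.1],[-0.255,0.155,0.2],[-0.255,0.155,0.3],[-0.255,0.155,0.33],[-0.255,0.155,0.33]], rotation=[[0,0,0.055],[0,0,0.11],[0,0,0.11],[0,0,0.11],[0,0,0.11],[0,0,0.11],[0,0,0.11],[0,0,0.11]])

```text
time_s: 11.4
ee_pos: [529.7, 299.8, 113.2]
eef_rot: [[-0.822, -0.569, -0.001], [-0.569, 0.822, -0.0], [0.001, 0.0, -1.0]]
wrist_force: [-1.0, 0.2, 0.2]
gripper_width: 0.5
finger_force: 0.0
```

```bash
python3 - <<'E'
from h import *
st()
a=cams.read_camera("wrist")[200:440,200:440,::-1];b=cams.read_camera("scene")[140:260,300:420,::-1]
cv2.imwrite("pics/c5.png",np.hstack([cv2.resize(x,(400,400),interpolation=cv2.INTER_CUBIC) for x in(a,b)]))
E
```

```text
t 11.4 pos [529.7 299.8 113.2] psi -2.5365 th -1.7698 r 0.3 Ft -1.04 Fr 0.03 Fz 0.2 M [-0.039  0.003 -0.017] q6 -1.79 ff 0.0 w 0.5002556615297735
```

View pics/c5.png

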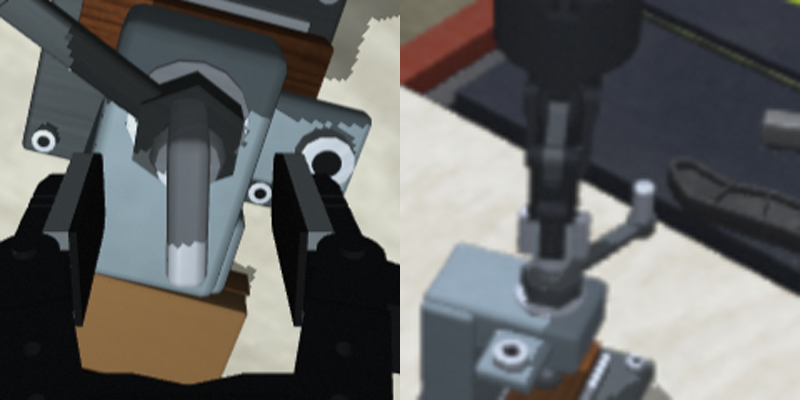

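The lever has swung away, and the wing (187,190) is centred and parallel between the pads (88 and 290). Gripping it and measuring the moment zero.

Request:
play_rows(dp=[[0,0,0],[0,0,0],[0,0,0],[0,0,0]], rotation=[[0,0,0],[0,0,0],[0,0,0],[0,0,0]], hand=0, squeeze=60)

```text
time_s: 12.0
ee_pos: [530.3, 300.0, 114.2]
eef_rot: [[-0.823, -0.568, 0.001], [-0.568, 0.823, 0.0], [-0.001, -0.001, -1.0]]
wrist_force: [-0.2, -3.4, 6.2]
gripper_width: 0.098
finger_force: 59.9
```

```bash
python3 -c "
from h import *
st()"
```

```text
t 12.0 pos [530.3 300.  114.2] psi -2.5372 th -0.1471 r 0.5 Ft -3.4 Fr 0.25 Fz 6.2 M [-0.584 -0.08  -0.218] q6 -1.79 ff 59.93135690689087 w 0.09819958670457983
```

Request:
play_rows(dp=[[0,0,0],[0,0,0],[0,0,0]], rotation=[[0,0,0.016],[0,0,0.032],[0,0,0.048]])

```text
time_s: 12.38
ee_pos: [530.3, 300.1, 114.2]
eef_rot: [[-0.899, -0.437, 0.001], [-0.437, 0.899, 0.0], [-0.001, -0.0, -1.0]]
wrist_force: [0.6, -3.0, 5.7]
gripper_width: 0.099
finger_force: 60.0
```

```bash
python3 -c "
from h import *
st()"
```

```text
t 12.38 pos [530.3 300.1 114.2] psi -2.6893 th -0.0133 r 0.5 Ft -2.97 Fr 0.68 Fz 5.7 M [-0.505 -0.078  0.19 ] q6 -1.63 ff 59.97660040855408 w 0.0994308996075176
```

Request:
play_rows(dp=[[0,0,0],[0,0,0],[0,0,0],[0,0,0]], rotation=[[0,0,0.016],[0,0,0.032],[0,0,0.048],[0,0,0.064]])

```text
time_s: 12.88
ee_pos: [530.2, 300.3, 114.2]
eef_rot: [[-0.969, -0.249, 0.001], [-0.249, 0.969, 0.0], [-0.001, 0.0, -1.0]]
wrist_force: [-0.1, -1.6, 5.9]
gripper_width: 0.1
finger_force: 60.0
```

```bash
python3 -c "
from h import *
st()"
```

```text
t 12.88 pos [530.2 300.3 114.2] psi -2.8902 th 0.3483 r 0.4 Ft -1.46 Fr -0.6 Fz 5.9 M [-0.371  0.067  0.209] q6 -1.43 ff 59.97062802314758 w 0.10023592676595969
```

Request:
play_rows(dp=[[0,0,0],[0,0,0]], rotation=[[0,0,0.016],[0,0,0.032]])

```text
time_s: 13.12
ee_pos: [530.2, 300.3, 114.2]
eef_rot: [[-0.989, -0.15, 0.001], [-0.15, 0.989, 0.0], [-0.001, 0.0, -1.0]]
wrist_force: [-0.3, -0.7, 5.7]
gripper_width: 0.099
finger_force: 60.0
```

```bash
python3 -c "
from h import *
st()"
```

```text
t 13.12 pos [530.2 300.3 114.2] psi -2.9907 th 0.5316 r 0.5 Ft -0.43 Fr -0.56 Fz 5.7 M [-0.226  0.011  0.209] q6 -1.33 ff 59.96102213859558 w 0.09858837102079387
```

Request:
play_rows(dp=[[0,0,0],[0,0,0]], rotation=[[0,0,0.016],[0,0,0.032]])

```text
time_s: 13.38
ee_pos: [530.2, 300.4, 114.2]
eef_rot: [[-0.999, -0.05, 0.001], [-0.05, 0.999, 0.001], [-0.001, 0.0, -1.0]]
wrist_force: [-0.0, -0.9, 5.6]
gripper_width: 0.095
finger_force: 60.0
```

```bash
python3 -c "
from h import *
st()"
```

```text
t 13.38 pos [530.2 300.4 114.2] psi -3.0913 th 0.6008 r 0.5 Ft -0.78 Fr -0.54 Fz 5.6 M [-0.131  0.047  0.291] q6 -1.23 ff 59.95130181312561 w 0.0952232141005244
```

Request:
play_rows(dp=[[0,0,0],[0,0,0]], rotation=[[0,0,0.016],[0,0,0.032]])

```text
time_s: 13.62
ee_pos: [530.2, 300.4, 114.2]
eef_rot: [[-0.999, 0.05, 0.001], [0.05, 0.999, 0.001], [-0.001, 0.001, -1.0]]
wrist_force: [-0.7, -0.6, 5.8]
gripper_width: 0.099
finger_force: 59.9
```

```bash
python3 -c "
from h import *
st()"
```

```text
t 13.62 pos [530.2 300.4 114.2] psi 3.0915 th 0.7174 r 0.5 Ft -0.04 Fr -0.93 Fz 5.8 M [-0.011  0.01   0.23 ] q6 -1.13 ff 59.94057476520538 w 0.09880276713622264
```

Request:
play_rows(dp=[[0,0,0],[0,0,0]], rotation=[[0,0,0.012],[0,0,0.024]])

```text
time_s: 13.88
ee_pos: [530.2, 300.5, 114.2]
eef_rot: [[-0.992, 0.125, 0.001], [0.125, 0.992, 0.001], [-0.001, 0.001, -1.0]]
wrist_force: [0.3, 0.6, 5.6]
gripper_width: 0.097
finger_force: 59.9
```

```bash
python3 -c "
from h import *
st()"
```

```text
t 13.88 pos [530.2 300.5 114.2] psi 3.0165 th 0.8654 r 0.6 Ft 0.16 Fr 0.6 Fz 5.6 M [0.024 0.004 0.3  ] q6 -1.06 ff 59.93258714675903 w 0.09695029125788635
```

Request:
play_rows(dp=[[0,0,0],[0,0,0]], rotation=[[0,0,0.012],[0,0,0.024]])

```text
time_s: 14.12
ee_pos: [530.2, 300.5, 114.2]
eef_rot: [[-0.98, 0.199, 0.001], [0.199, 0.98, 0.001], [-0.001, 0.001, -1.0]]
wrist_force: [1.2, -0.2, 5.3]
gripper_width: 0.095
finger_force: 59.9
```

```bash
python3 -c "
from h import *
st()"
```

```text
t 14.12 pos [530.2 300.5 114.2] psi 2.9411 th 0.8082 r 0.6 Ft -1.02 Fr 0.69 Fz 5.3 M [ 0.096 -0.03   0.318] q6 -0.98 ff 59.92187261581421 w 0.09476107990353104
```

Request:
play_rows(dp=[[0,0,0],[0,0,0]], rotation=[[0,0,0.012],[0,0,0.024]])

```text
time_s: 14.38
ee_pos: [530.2, 300.6, 114.2]
eef_rot: [[-0.962, 0.272, 0.001], [0.272, 0.962, 0.001], [-0.001, 0.001, -1.0]]
wrist_force: [1.1, 1.4, 5.2]
gripper_width: 0.098
finger_force: 59.9
```

```bash
python3 -c "
from h import *
st()"
```

```text
t 14.38 pos [530.2 300.6 114.2] psi 2.8658 th 0.8931 r 0.6 Ft 0.01 Fr 1.78 Fz 5.2 M [ 0.149 -0.104  0.323] q6 -0.91 ff 59.91049647331238 w 0.09820086075082965
```

Request:
play_rows(dp=[[0,0,0]], rotation=[[0,0,0.007]])

```text
time_s: 14.5
ee_pos: [530.2, 300.6, 114.2]
eef_rot: [[-0.956, 0.293, 0.001], [0.293, 0.956, 0.001], [-0.001, 0.001, -1.0]]
wrist_force: [0.4, 0.2, 5.4]
gripper_width: 0.095
finger_force: 59.9
```

```bash
python3 -c "
from h import *
st()"
```

```text
t 14.5 pos [530.2 300.6 114.2] psi 2.8441 th 0.8577 r 0.7 Ft -0.17 Fr 0.42 Fz 5.4 M [ 0.197 -0.124  0.324] q6 -0.88 ff 59.90830063819885 w 0.09467415825262941
```

Request:
play_rows(dp=[[0,0,0]], rotation=[[0,0,0.007]])

```text
time_s: 14.62
ee_pos: [530.2, 300.6, 114.2]
eef_rot: [[-0.949, 0.314, 0.001], [0.314, 0.949, 0.001], [-0.001, 0.001, -1.0]]
wrist_force: [0.1, 1.6, 5.3]
gripper_width: 0.102
finger_force: 59.9
```

```bash
python3 -c "
from h import *
st()"
```

```text
t 14.62 pos [530.2 300.6 114.2] psi 2.8223 th 0.8478 r 0.7 Ft 0.97 Fr 1.24 Fz 5.3 M [ 0.155 -0.103  0.289] q6 -0.86 ff 59.90735471248627 w 0.10171096083823761
```

Request:
play_rows(dp=[[0,0,0]], rotation=[[0,0,0.007]])

```text
time_s: 14.75
ee_pos: [530.2, 300.6, 114.2]
eef_rot: [[-0.942, 0.335, 0.001], [0.335, 0.942, 0.001], [-0.001, 0.001, -1.0]]
wrist_force: [0.5, 0.9, 5.2]
gripper_width: 0.098
finger_force: 59.9
```

```bash
python3 -c "
from h import *
st()"
```

```text
t 14.75 pos [530.2 300.6 114.2] psi 2.8004 th 0.9011 r 0.7 Ft 0.13 Fr 1.02 Fz 5.2 M [ 0.188 -0.103  0.37 ] q6 -0.84 ff 59.9054217338562 w 0.09849200064710112
```

Request:
play_rows(dp=[[0,0,0]], rotation=[[0,0,0.006]])

```text
time_s: 14.88
ee_pos: [530.2, 300.6, 114.2]
eef_rot: [[-0.936, 0.352, 0.001], [0.352, 0.936, 0.001], [-0.001, 0.001, -1.0]]
wrist_force: [0.8, 2.3, 5.1]
gripper_width: 0.097
finger_force: 59.9
```

```bash
python3 -c "
from h import *
st()"
```

```text
t 14.88 pos [530.2 300.6 114.2] psi 2.7816 th 0.894 r 0.7 Ft 0.86 Fr 2.27 Fz 5.1 M [ 0.192 -0.072  0.329] q6 -0.82 ff 59.903385043144226 w 0.09690731445118614
```

The screw is at about 0.965 rad, which the fitted slope puts at about 0.35 N m. Releasing and moving above the peg with the tool turned half round, to stay clear of the joint 6 limit.

Request:
play_rows(dp=[[0,0,0],[0,0,0],[0,0,0],[0,0,-0.2],[0,0,-0.33],[-0.043,-0.145,-0.33],[-0.087,-0.289,-0.33],[-0.087,-0.289,-0.33],[-0.087,-0.289,-0.33],[-0.087,-0.289,-0.33],[-0.087,-0.289,-0.33],[-0.087,-0.289,-0.33]], rotation=[[0,0,0],[0,0,0],[0,0,0],[0,0,0],[0,0,0],[0,0,0.06],[0,0,0.12],[0,0,0.18],[0,0,0.24],[0,0,0.3],[0,0,0.36],[0,0,0.406]], hand=0.5)

```text
time_s: 16.38
ee_pos: [524.8, 224.9, 195.9]
eef_rot: [[0.07, 0.998, -0.0], [0.998, -0.07, 0.0], [0.0, -0.0, -1.0]]
wrist_force: [-0.3, 0.2, 0.0]
gripper_width: 0.502
finger_force: 0.0
```

```bash
python3 - <<'E'
from h import *
st();print(proj("wrist",np.array([525,225.3,141])))
a=cams.read_camera("wrist")[:,:,::-1]
cv2.imwrite("pics/w6.png",a)
E
```

```text
t 16.38 pos [524.8 224.9 195.9] psi 1.5008 th -1.6377 r 75.4 Ft -0.26 Fr -0.14 Fz 0.0 M [-0.024  0.007  0.032] q6 0.34 ff 0.0 w 0.5023799627792878
[313.05470498 240.10896772]
```

View pics/w6.png

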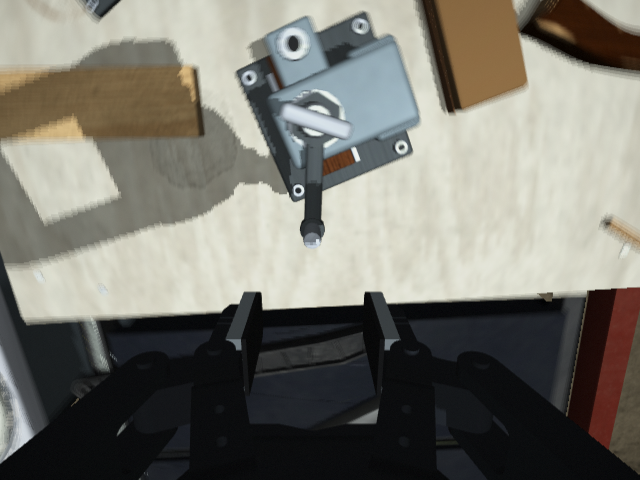

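The peg top is at (312,240), as predicted (313,240), and the wing has turned. Descending and gripping.

Request:
play_rows(dp=[[0,0,0.15],[0,0,0.3],[0,0,0.392],[0,0,0.392]], rotation=[[0,0,0],[0,0,0],[0,0,0],[0,0,0]])

```text
time_s: 16.92
ee_pos: [523.9, 224.7, 96.5]
eef_rot: [[0.062, 0.998, -0.003], [0.998, -0.062, -0.001], [-0.001, -0.003, -1.0]]
wrist_force: [-0.1, 0.1, 0.7]
gripper_width: 0.494
finger_force: 0.0
```

Request:
play_rows(dp=[[0,0,0],[0,0,0],[0,0,0],[0,0,0]], rotation=[[0,0,0],[0,0,0],[0,0,0],[0,0,0]], hand=0, squeeze=50)

```text
time_s: 17.42
ee_pos: [525.4, 225.1, 99.4]
eef_rot: [[0.064, 0.998, 0.002], [0.998, -0.064, 0.001], [0.001, 0.002, -1.0]]
wrist_force: [-0.4, -1.2, 5.9]
gripper_width: 0.096
finger_force: 48.9
```

```bash
python3 -c "
from h import *
st()
for b in [.05,.1,.15,.2,.25,.3]:print(b,round(75*(1-np.cos(b))/250,4),round(-75*np.sin(b)/250,4),round(b/np.pi,4))"
```

```text
t 17.43 pos [525.4 225.1  99.4] psi 1.5066 th -1.6292 r 75.1 Ft -0.32 Fr 1.19 Fz 5.9 M [-0.09   0.179  0.1  ] q6 0.33 ff 48.87393057346344 w 0.09563735076090986
0.05 0.0004 -0.015 0.0159
0.1 0.0015 -0.03 0.0318
0.15 0.0034 -0.0448 0.0477
0.2 0.006 -0.0596 0.0637
0.25 0.0093 -0.0742 0.0796
0.3 0.0134 -0.0887 0.0955
```

Request:
play_rows(dp=[[0.0005,-0.015,0],[0.0015,-0.03,0],[0.0035,-0.045,0],[0.006,-0.0595,0],[0.0095,-0.074,0],[0.0135,-0.0885,0]], rotation=[[0,0,0.016],[0,0,0.032],[0,0,0.048],[0,0,0.064],[0,0,0.08],[0,0,0.0955]])

```text
time_s: 18.18
ee_pos: [503.2, 230.1, 98.4]
eef_rot: [[0.358, 0.934, 0.001], [0.934, -0.358, 0.001], [0.001, 0.001, -1.0]]
wrist_force: [3.8, 4.0, -7.8]
gripper_width: 0.098
finger_force: 48.6
```

```bash
python3 -c "
from h import *
st()"
```

```text
t 18.18 pos [503.2 230.1  98.4] psi 1.205 th -1.9343 r 74.9 Ft 2.18 Fr -5.07 Fz -7.8 M [ 0.618 -0.615 -0.041] q6 0.66 ff 48.645687103271484 w 0.09796967923697357
```

Request:
play_rows(dp=[[0.0005,-0.015,0],[0.0015,-0.03,0],[0.0035,-0.045,0]], rotation=[[0,0,0.016],[0,0,0.032],[0,0,0.048]])

```text
time_s: 18.55
ee_pos: [492.8, 235.1, 97.9]
eef_rot: [[0.494, 0.869, 0.0], [0.869, -0.494, 0.001], [0.001, -0.0, -1.0]]
wrist_force: [4.7, 5.6, -12.8]
gripper_width: 0.099
finger_force: 48.5
```

```bash
python3 -c "
from h import *
st()"
```

```text
t 18.55 pos [492.8 235.1  97.9] psi 1.0542 th -2.0877 r 74.8 Ft 1.35 Fr -7.21 Fz -12.8 M [ 0.822 -0.925  0.019] q6 0.82 ff 48.535341024398804 w 0.09867101106705971
```

Request:
play_rows(dp=[[0.0005,-0.015,0.003],[0.0015,-0.03,0.006]], rotation=[[0,0,0.016],[0,0,0.032]])

```text
time_s: 18.8
ee_pos: [486.8, 239.0, 97.3]
eef_rot: [[0.579, 0.816, 0.002], [0.816, -0.579, 0.001], [0.002, 0.001, -1.0]]
wrist_force: [1.6, 1.3, 1.7]
gripper_width: 0.096
finger_force: 50.2
```

```bash
python3 -c "
from h import *
st()"
```

```text
t 18.8 pos [486.8 239.   97.3] psi 0.9537 th -2.1837 r 74.7 Ft 0.61 Fr -1.98 Fz 1.7 M [ 0.297 -0.304  0.056] q6 0.93 ff 50.17710328102112 w 0.09564531425765903
```

Request:
play_rows(dp=[[0.0005,-0.015,0],[0.0015,-0.03,0]], rotation=[[0,0,0.016],[0,0,0.032]])

```text
time_s: 19.05
ee_pos: [480.9, 243.6, 97.0]
eef_rot: [[0.658, 0.753, 0.002], [0.753, -0.658, 0.001], [0.002, 0.001, -1.0]]
wrist_force: [4.7, 3.8, -6.7]
gripper_width: 0.097
finger_force: 49.3
```

```bash
python3 -c "
from h import *
st()"
```

```text
t 19.05 pos [480.9 243.6  97. ] psi 0.8531 th -2.284 r 74.7 Ft 1.08 Fr -5.92 Fz -6.7 M [ 0.565 -0.872  0.051] q6 1.04 ff 49.26425635814667 w 0.09720697980344704
```

Request:
play_rows(dp=[[0.0005,-0.015,0.001],[0.0015,-0.03,0.003]], rotation=[[0,0,0.016],[0,0,0.032]])

```text
time_s: 19.3
ee_pos: [475.8, 248.7, 96.6]
eef_rot: [[0.73, 0.684, 0.002], [0.684, -0.73, 0.001], [0.002, 0.001, -1.0]]
wrist_force: [3.5, 0.5, -0.3]
gripper_width: 0.097
finger_force: 50.0
```

```bash
python3 -c "
from h import *
st()"
```

```text
t 19.3 pos [475.8 248.7  96.6] psi 0.7526 th -2.3813 r 74.5 Ft 2.09 Fr -2.89 Fz -0.3 M [ 0.083 -0.702  0.078] q6 1.16 ff 49.99556601047516 w 0.09704004937077834
```

Request:
play_rows(dp=[[0.0005,-0.015,0.001],[0.0015,-0.03,0.002]], rotation=[[0,0,0.016],[0,0,0.032]])

```text
time_s: 19.55
ee_pos: [471.1, 254.3, 96.2]
eef_rot: [[0.795, 0.607, 0.002], [0.607, -0.795, 0.0], [0.002, 0.001, -1.0]]
wrist_force: [4.2, -1.1, 0.3]
gripper_width: 0.096
finger_force: 50.0
```

```bash
python3 -c "
from h import *
st()"
```

```text
t 19.55 pos [471.1 254.3  96.2] psi 0.6519 th -2.4789 r 74.5 Ft 3.48 Fr -2.59 Fz 0.3 M [-0.267 -0.869  0.12 ] q6 1.27 ff 50.023589730262756 w 0.09613536192521568
```

Request:
play_rows(dp=[[0.0005,-0.015,0.001],[0.0015,-0.03,0.002]], rotation=[[0,0,0.016],[0,0,0.032]])

```text
time_s: 19.8
ee_pos: [467.0, 260.2, 95.9]
eef_rot: [[0.852, 0.524, 0.003], [0.524, -0.852, 0.0], [0.002, 0.001, -1.0]]
wrist_force: [5.1, -3.0, 2.5]
gripper_width: 0.101
finger_force: 50.3
```

```bash
python3 -c "
from h import *
st()"
```

```text
t 19.8 pos [467.  260.2  95.9] psi 0.5514 th -2.5758 r 74.4 Ft 5.29 Fr -2.68 Fz 2.5 M [-0.674 -0.826  0.085] q6 1.38 ff 50.25852978229523 w 0.10132001736897683
```

Request:
play_rows(dp=[[0.0005,-0.015,0],[0.0015,-0.03,0.001],[0.0035,-0.045,0.002],[0.006,-0.0595,0.002]], rotation=[[0,0,0.016],[0,0,0.032],[0,0,0.048],[0,0,0.064]], squeeze=60)

```text
time_s: 20.3
ee_pos: [460.5, 273.1, 95.3]
eef_rot: [[0.939, 0.343, 0.003], [0.343, -0.939, -0.001], [0.002, 0.002, -1.0]]
wrist_force: [5.6, -9.9, 0.6]
gripper_width: 0.089
finger_force: 58.8
```

```bash
python3 -c "
from h import *
st()"
```

```text
t 20.3 pos [460.5 273.1  95.3] psi 0.3501 th -2.7707 r 74.4 Ft 11.24 Fr -1.68 Fz 0.6 M [-1.586 -1.031  0.077] q6 1.61 ff 58.80823731422424 w 0.08945952893523614
```

Request:
play_rows(dp=[[0.0005,-0.015,0],[0.0015,-0.03,0.001]], rotation=[[0,0,0.016],[0,0,0.032]])

```text
time_s: 20.55
ee_pos: [458.2, 280.0, 95.0]
eef_rot: [[0.969, 0.247, 0.002], [0.247, -0.969, -0.002], [0.002, 0.002, -1.0]]
wrist_force: [4.8, -11.9, 3.4]
gripper_width: 0.091
finger_force: 59.1
```

```bash
python3 -c "
from h import *
st()"
```

```text
t 20.55 pos [458.2 280.   95. ] psi 0.2495 th -2.868 r 74.4 Ft 12.74 Fr -1.42 Fz 3.4 M [-2.065 -0.777  0.114] q6 1.73 ff 59.06443476676941 w 0.09141810394619239
```

Request:
play_rows(dp=[[0.0003,-0.01,0],[0.001,-0.02,0.001]], rotation=[[0,0,0.011],[0,0,0.021]])

```text
time_s: 20.8
ee_pos: [457.1, 284.7, 94.8]
eef_rot: [[0.983, 0.183, 0.002], [0.183, -0.983, -0.002], [0.002, 0.002, -1.0]]
wrist_force: [1.3, -13.1, 5.4]
gripper_width: 0.09
finger_force: 59.3
```

```bash
python3 -c "
from h import *
st()"
```

```text
t 20.8 pos [457.1 284.7  94.8] psi 0.1841 th -2.9331 r 74.3 Ft 13.04 Fr 1.44 Fz 5.4 M [-2.206 -0.345  0.051] q6 1.8 ff 59.256348609924316 w 0.08952423414618407
```

Request:
play_rows(dp=[[0.0003,-0.01,0]], rotation=[[0,0,0.011]])

```text
time_s: 20.92
ee_pos: [456.6, 287.1, 94.7]
eef_rot: [[0.989, 0.149, 0.002], [0.149, -0.989, -0.002], [0.002, 0.002, -1.0]]
wrist_force: [2.8, -16.2, 3.3]
gripper_width: 0.091
finger_force: 59.2
```

```bash
python3 -c "
from h import *
st()"
```

```text
t 20.93 pos [456.6 287.1  94.7] psi 0.1496 th -2.9661 r 74.3 Ft 16.44 Fr 0.07 Fz 3.3 M [-2.661 -0.395  0.154] q6 1.84 ff 59.19872760772705 w 0.0908635153902518
```

Request:
play_rows(dp=[[0.0002,-0.006,0]], rotation=[[0,0,0.006]])

```text
time_s: 21.05
ee_pos: [456.3, 288.8, 94.7]
eef_rot: [[0.991, 0.131, 0.002], [0.131, -0.991, -0.002], [0.001, 0.002, -1.0]]
wrist_force: [1.5, -11.8, 2.9]
gripper_width: 0.094
finger_force: 59.1
```

```bash
python3 -c "
from h import *
st()"
```

```text
t 21.05 pos [456.3 288.8  94.7] psi 0.1309 th -2.9895 r 74.3 Ft 11.93 Fr 0.35 Fz 2.9 M [-2.09  -0.303  0.07 ] q6 1.86 ff 59.097490310668945 w 0.09370186163512922
```

The torque at the peg has reached about 16 N by the fitted slope. The last low reading came while the peg was almost stopped. Releasing and withdrawing.

Request:
play_rows(dp=[[0,0,0],[0,0,0],[0,0,0],[0,0,0],[0,0,-0.2],[0,0,-0.4],[0,0,-0.6],[0,0,-0.6],[0,0,-0.6],[0,0,-0.6]], rotation=[[0,0,0],[0,0,0],[0,0,0],[0,0,0],[0,0,0],[0,0,0],[0,0,0],[0,0,0],[0,0,0],[0,0,0]], hand=0.5)

```text
time_s: 22.3
ee_pos: [455.3, 289.7, 242.5]
eef_rot: [[0.991, 0.131, -0.002], [0.131, -0.991, -0.001], [-0.002, 0.0, -1.0]]
wrist_force: [-0.3, 0.8, 0.0]
gripper_width: 0.498
finger_force: 0.0
```

```bash
python3 - <<'E'
from h import *
st()
im=cams.read_camera("top");g=im.astype(int)
# predicted peg pixel: compare brightness of small patch
for th in(-2.90,-2.94,-2.97,-3.0,-3.04):
    q=proj("top",np.array([529.8+75*np.cos(th),300.1+75*np.sin(th),141]));u,v=q.round().astype(int);print(th,q.round(1),g[v-1:v+2,u-1:u+2].mean().round())
E
```

```text
t 22.3 pos [455.3 289.7 242.5] psi 0.1318 th -3.0025 r 75.3 Ft -0.8 Fr 0.21 Fz 0.0 M [ 0.018 -0.033 -0.005] q6 1.86 ff 0.0 w 0.49777662012300433
-2.9 [354.6 271.8] 168.0
-2.94 [353.1 272.1] 168.0
-2.97 [351.9 272.3] 168.0
-3.0 [350.7 272.5] 168.0
-3.04 [349.1 272.7] 168.0
```

```bash
python3 -c "
from bench import bot
print(bot.close_job())"
```

```text
the job is handed in; nothing more can be done
None
```

The job is handed in: the jam nut was loosened, the adjuster was turned clockwise about 0.96 rad to roughly 0.35 N m, and the nut was retightened to roughly 16 N at the peg (estimated from noisy force readings, the last one a low 11.9 N as the peg slowed); the tin, block and board were never approached, and no final picture was checked.

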